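Set a receiver's code wheels and teach it in

TASK

Set the three thumbwheels of the wireless receiver that is screwed to the bench to the code 4-1-3, read from left to right as the robot sees them: each wheel has six clicks, counted from 0 (tab nearest the robot) to 5 (tab farthest away), and the rows of white dots left of each wheel show the count. Only when all three wheels rest in their right clicks, press the round teach key on the right of the box all the way down and let it spring back. Leave the tools and the other things on the bench where they are.

Things in the scene. Friction and masses are not known exactly. Their poses are not given: they have to be found in the camera images.
- code_box: The receiver: grey box screwed to the bench, 112 deep (x), 208 wide (y), 62 mm high. Origin: centre of its underside, on the bench; x points away from its front, y to its left, z up. A black arch (radius 40 mm) along y rises from its top to z 84 mm; the wheels' common axle is at x 0, z 44 mm, the wheels at y +56, +16, -24 mm, the key at x 0, y -76 mm. Stub aerial at the rear left corner.
- wheel_left (a joint): Left thumbwheel's angle in rad, 0.22 a click: settings 0 to 5 stand at 0, 0.22, 0.44, 0.66, 0.88, 1.10 (stops just beyond). It grows as the tab goes towards the box's +x. A sprung roller pulls the wheel into the nearest click (it may start balanced between two); 2 or 3 N at the tab takes it on to the next. White, 15 mm wide.
- wheel_middle (a joint): Middle thumbwheel's angle in rad, 0.22 a click: settings 0 to 5 stand at 0, 0.22, 0.44, 0.66, 0.88, 1.10 (stops just beyond). It grows as the tab goes towards the box's +x. A sprung roller pulls the wheel into the nearest click (it may start balanced between two); 2 or 3 N at the tab takes it on to the next. On the arch, left of each wheel: a white bar at 0, then 1 to 5 white dots.
- wheel_right (a joint): Right thumbwheel's angle in rad, 0.22 a click: settings 0 to 5 stand at 0, 0.22, 0.44, 0.66, 0.88, 1.10 (stops just beyond). It grows as the tab goes towards the box's +x. A sprung roller pulls the wheel into the nearest click (it may start balanced between two); 2 or 3 N at the tab takes it on to the next. On the arch, left of each wheel: a white bar at 0, then 1 to 5 white dots.
- tab_left (a point): Centre of the left wheel's thumb bar, a plain round bar 13 mm thick and 17 mm long (along the box's y) on a 5 mm thick stem. It moves on a circle of radius 62 mm about the axle and stands 22 mm clear of the black arch, straight above the axle at 0.55 rad. The point turns with the wheel: its z axis points outward along the tab.
- tab_middle (a point): Centre of the middle wheel's thumb bar, a plain round bar 13 mm thick and 17 mm long (along the box's y) on a 5 mm thick stem. It moves on a circle of radius 62 mm about the axle and stands 22 mm clear of the black arch, straight above the axle at 0.55 rad. The point turns with the wheel: its z axis points outward along the tab.
- tab_right (a point): Centre of the right wheel's thumb bar, a plain round bar 13 mm thick and 17 mm long (along the box's y) on a 5 mm thick stem. It moves on a circle of radius 62 mm about the axle and stands 22 mm clear of the black arch, straight above the axle at 0.55 rad. The point turns with the wheel: its z axis points outward along the tab.
- teach_key (a joint): How far the teach key is pressed, in m: 0 when up, 0.006 fully down. A spring brings it back; fully down takes 5 N.
- teach_key_top (a point): Centre of the teach key's flat top: a round grey key 26 mm across in a steel collar 42 mm across, right of the wheels; its top stands 22 mm above the box's top (84 mm above the bench) and goes straight down by 6 mm.
- screwdriver_amber: Bystander: screwdriver with an amber handle, 185 mm long, lying in front of the receiver. Origin at the middle of its underside.
- marker_blue: Bystander: blue marker pen, 130 mm long, lying behind the receiver. Origin at the middle of its underside.
- junction_box: Bystander: small open white junction box, 52 x 55 x 30 mm, standing behind the left half of the receiver. Origin at the middle of its underside.

How it is judged:
On the way, in this order (a step that is already met when the one before it is completed fails the run):
1. all three wheels stand in the clicks of the code 4-1-3 (value of joint wheel_left between 0.82 and 0.94 rad and value of joint wheel_middle between 0.16 and 0.28 rad and value of joint wheel_right between 0.6 and 0.72 rad), for 0.3 s.
2. with the code set, the teach key is pressed right down (all of step 1 and value of joint teach_key above 0.0045 m), for 0.05 s.
At the end, for the whole second after the job is handed in: The left, middle and right wheels rest in clicks 4, 1 and 3 (0.88, 0.22 and 0.66 rad, each within 0.06) and the teach key, pressed at least 4.5 mm down after they were set, is up again (within 1 mm) (all of step 1 and value of joint teach_key below 0.001 m and velocity of joint wheel_left between -0.1 and 0.1 rad/s and velocity of joint wheel_middle between -0.1 and 0.1 rad/s and velocity of joint wheel_right between -0.1 and 0.1 rad/s); the robot touches nothing.
It fails at once if the teach key was pressed while the code was not yet set (value of joint teach_key above 0.003 m and not (value of joint wheel_left between 0.82 and 0.94 rad and value of joint wheel_middle between 0.16 and 0.28 rad and value of joint wheel_right between 0.6 and 0.72 rad)).
It fails at once if a bystander on the bench was shifted by more than 30 mm (distance of any of screwdriver_amber, marker_blue, junction_box from where it was at the start of the episode above 0.03 m).
It also fails if it takes over 45 s, if anything falls off the work surface, if the arm or the gripper's body presses on something with over 40 N, if the wrist force passes 120 N, or if a joint passes its speed limit or range.

ROBOT

A 6-joint arm with a two-finger parallel gripper is mounted at the origin on the work surface; the furniture and walls round the work are solid. World frame = base frame: x ahead of the robot, y to its left, z up, the work surface at z = 0. Lengths are in m, angles in rad, forces in N, time in s.
With the tool pointing down it reaches from about 0.2 to 0.875 m from the base axis. Payload 3.4 kg.
Tool frame: the origin (TCP) lies at the very end of the fingers, on their centre line; the grasp point (between the pads) lies 19 mm behind it; z points along the fingers, y is the line along which they close (so a half turn about z gives the same grasp; the last joint's range is limited). The gripper opens to 94 mm and grips with 3 to 60 N. Pads are 16 mm wide; open, the fingers measure 119 mm over their backs; the gripper's body (75 mm by 177 mm) begins 78 mm behind the grasp point.
Start: joints at [1.079, 0.276, 1.505, -0, 1.361, -0.121], TCP at [0.208, 0.536, 0.178] pointing down, gripper open.
Joint ranges: [-2.89, 2.89], [-0.75, 2.08], [0.22, 2.7], [-1.18, 4.32], [0.11, 2.71], [-2.7, 2.7]. Speed limits (rad/s): [2.57, 2.57, 3.14, 3.14, 3.14, 3.14].

INTERFACE

Orientations are given as a rotation vector (axis times angle).
In Python, from station import manip gives the robot as it stands. The module is installed in compiled form; this text tells all that it offers.
- The arm moves only by the tool play_rows, never from a script. Its argument "motion" is a list that holds one entry, the list of rows, each a list of 7 numbers: the turn, a rotation vector about the tool's x, y, z in degrees, then the shift along the tool's x, y, z in m, then the opening, from 0 (shut) to 1 (fully open). In form: [[[ax, ay, az, tx, ty, tz, fingers], ...]]. A call has 1 to 8 rows; each row is the pose to reach, as a shift and turn from the pose commanded when the call began, along the tool's axes at that moment; what a row does not reach only later rows make up. A row lasts 1/10 s, in which the tool goes at most 50 mm and 8.59 degrees, less where a joint would pass 70% of its speed; a pose out of reach is approached as far as the arm can. A call with a gripper value outside its range is refused whole. The fingers move at their own pace and stop on an object; "grip_force" is the grip in N (left out, the last holds). Time passes only in rows, so rows that repeat a pose let the fingers close. It gives the time, the measured TCP pose, the force, the opening and the grip force at its end, in the units of the state.
- manip.read_state(): the state, without advancing time (a new reading comes with each control period).
- manip.get_image(name): name is "scene" or "top" or "wrist"; returns a dict with "image" (400x640x3 uint8, blue, green, red), "fovy" (degrees; the focal length in pixels is half the picture's height over the tangent of half this angle, whatever the lens; pixels are square), "cx", "cy" (the principal point, pixels), "pose" (4x4, takes a point from camera to world coordinates). Camera axes: x right, y up, looking along -z (the intrinsics and any distortion apply to the point x, -y, -z); pixel columns grow to the right and rows downward; lengths in m; the calibration is good to about 2 mm. A picture is of the moment at which its call begins. There is no depth.
- manip.hand_in(): hands the job in; it is judged then, once.
Trained networks look in a picture, given as the dict that the camera call returned (one of the last four; its "shot" number tells which), for a name from the list of things; names that differ only in an ending like _2 or _b are one class to them, and where a whole thing is asked for, a point or a joint stands for the part that bears it (a point fixed in the world has none). Each returns a list of dicts, best first, with "conf" (0 to 1); they miss things now and then, are a little off and sometimes report something else, mostly with a low value. They report only what shows in the picture. A call takes as long as a camera call.
- manip.spot_in(picture, target): "centre" ([column, row] in pixels, amid what is visible of it).
The state is a dict: "clock": time; "joints": joint angles; "joint_velocities": joint speeds; "joint_efforts": joint torques, N m; "position": TCP position; "orientation": TCP orientation; "contact_force": force on the tool from outside, world axes, zero at the start; "moment": the same for the moment, N m; "gripper_width": finger opening in m; "grasp_force": force on a finger pad.
Only numpy, scipy, OpenCV 4.12 (cv2) and the standard library are available. Lean on these libraries where they do the work, as an engineer would, in place of code of your own. Each camera call takes 0.05 s, during which the arm holds its last target. There are 200 camera calls.

## Working session

There is one attempt and no reset: what is moved stays moved. The work goes in short steps, Python scripts to look and compute and a tool call to move; the robot and the scene stay as the last step left them, time stands still between calls to the robot, and variables do not carry over. Pictures are saved under pics/ and viewed, at most 10 in all, crops included, and the job is handed in when it is done.

Besides the shell and the picture viewer there is one more tool, called after ">>>" in YAML: its name, and indented under it one key for each argument. play_rows: Moves the arm, as the interface text tells. Its arguments: {"type":"object","properties":{"motion":{"type":"array","items":{"type":"array","items":{"type":"array","items":{"type":"number"}}}},"grip_force":{"type":"number"}},"required":["motion"]}

```bash
mkdir -p pics; cat > h.py <<'E'
import numpy as np, cv2
from station import manip
from scipy.spatial.transform import Rotation as R
def proj(p,P):
    T=np.array(p['pose']); q=(np.atleast_2d(P)-T[:3,3])@T[:3,:3]
    f=200/np.tan(np.radians(p['fovy'])/2)
    return np.c_[p['cx']+f*q[:,0]/-q[:,2], p['cy']-f*q[:,1]/-q[:,2]]
def ray(p,uv):
    T=np.array(p['pose']); f=200/np.tan(np.radians(p['fovy'])/2)
    d=T[:3,:3]@np.array([(uv[0]-p['cx'])/f,-(uv[1]-p['cy'])/f,-1]); return T[:3,3],d
def atz(p,uv,z):
    o,d=ray(p,uv); return o+d*(z-o[2])/d[2]
E
python3 - <<'E'
from h import *
s=manip.read_state(); print(s['clock'],s['position'],s['orientation'])
for n in ('top','scene'):
    p=manip.get_image(n); cv2.imwrite(f'pics/{n}.png',p['image'])
    print(n,[k for k in p],p['fovy'],p['cx'],p['cy'],np.round(p['pose'],3).tolist())
    for t in ('code_box','tab_left','tab_middle','tab_right','teach_key_top','screwdriver_amber','marker_blue','junction_box'):
        print(t,[(np.round(d['centre'],1).tolist(),round(d['conf'],2)) for d in manip.spot_in(p,t)[:4]])
E
```

```text
0.0 [0.20806687 0.53536251 0.17754055] [-5.79063909e-01 -3.08719623e+00  2.69211767e-03]
top ['image', 'fovy', 'cx', 'cy', 'pose', 'shot'] 56.679309888154506 320.4188459537871 197.2616496149728 [[-0.028, 0.987, -0.159, 0.408], [-1.0, -0.026, 0.012, -0.2], [0.008, 0.16, 0.987, 0.919], [0.0, 0.0, 0.0, 1.0]]
code_box [([316.7, 204.5], 0.62)]
tab_left [([291.6, 207.9], 0.66)]
tab_middle [([307.9, 204.9], 0.72)]
tab_right [([325.5, 208.3], 0.62)]
teach_key_top [([351.5, 205.7], 0.57)]
screwdriver_amber [([293.3, 249.3], 0.78)]
marker_blue [([350.8, 164.1], 0.64)]
junction_box [([293.2, 164.8], 0.94)]
scene ['image', 'fovy', 'cx', 'cy', 'pose', 'shot'] 57.32361001828367 318.5464230912834 196.6644968834652 [[-0.771, 0.415, -0.483, 0.126], [-0.637, -0.498, 0.588, 0.299], [0.003, 0.761, 0.649, 0.626], [0.0, 0.0, 0.0, 1.0]]
code_box [([316.9, 214.3], 0.63), ([307.8, 184.8], 0.54)]
tab_left [([313.2, 208.9], 0.58)]
tab_middle [([320.1, 198.3], 0.51)]
tab_right [([331.4, 192.3], 0.77)]
teach_key_top [([341.8, 181.3], 0.51)]
screwdriver_amber [([339.8, 253.5], 0.83), ([317.9, 199.7], 0.4)]
marker_blue [([308.9, 183.9], 0.72)]
junction_box [([267.3, 208.4], 0.66)]
```

```bash
python3 - <<'E'
import cv2,numpy as np
a=cv2.imread('pics/top.png');b=cv2.imread('pics/scene.png')
c=np.vstack([cv2.resize(a[140:270,250:390],None,fx=4,fy=4,interpolation=2)[:520],]);d=cv2.resize(b,(240,150))
e=cv2.resize(a,(240,150)); cv2.imwrite('pics/v1.png',np.hstack([c,np.vstack([d,e,np.zeros((220,240,3),np.uint8)])]))
E
```

```text
(no output)
```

View pics/v1.png

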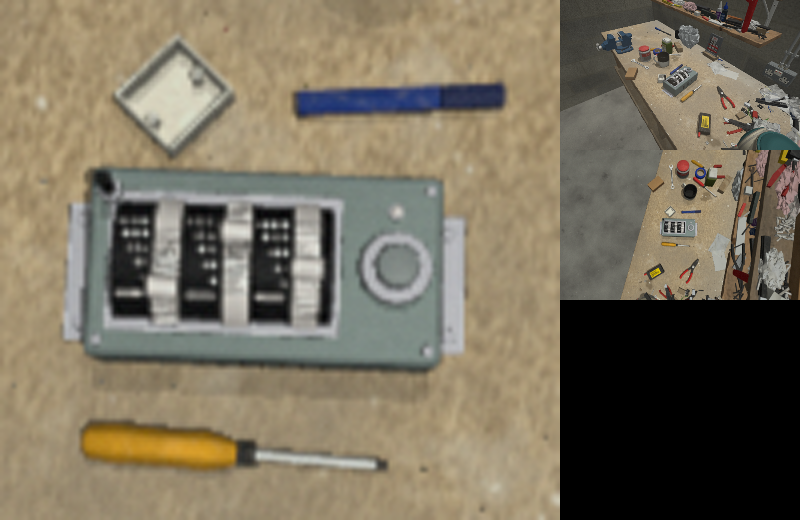

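The top view shows the box upright in the picture, centred around (316,205). The left tab is near the robot (290,211), the middle one is far away (309,197), the right one is mid-way (327,207), and the key is at (349,206).

```bash
python3 - <<'E'
from h import *
p=manip.get_image('top')
c=lambda u,v:(250+u/4-.375,140+v/4-.375)
C=[atz(p,c(*q),.062) for q in ((93,168),(440,180),(440,368),(85,360))]
print(np.round(C,3)); print('centre',np.mean(C,0))
print('key',atz(p,(349,206.3),.084), 'yawline',atz(p,c(440,180),.062)-atz(p,c(93,168),.062))
for n,q in (('L',(164,289)),('M',(237,229)),('R',(307,268))): print(n,atz(p,c(*q),.1))
for n,q in (('sd1',(85,440)),('sd2',(385,465)),('mk1',(297,103)),('mk2',(504,95)),('jb',(173,97))): print(n,atz(p,c(*q),.01))
print(R.from_rotvec(manip.read_state()['orientation']).as_matrix())
E
```

```text
[[ 0.587 -0.1    0.062]
 [ 0.574 -0.304  0.062]
 [ 0.464 -0.299  0.062]
 [ 0.474 -0.095  0.062]]
centre [ 0.52461495 -0.19972629  0.062     ]
key [ 0.52037151 -0.27530115  0.084     ] yawline [-0.01253093 -0.2041515   0.        ]
L [ 0.5091783  -0.14357554  0.1       ]
M [ 0.54187878 -0.18488413  0.1       ]
R [ 0.51883166 -0.22337718  0.1       ]
sd1 [ 0.42938317 -0.08810223  0.01      ]
sd2 [ 0.4093767  -0.26951636  0.01      ]
mk1 [ 0.63596818 -0.22278742  0.01      ]
mk2 [ 0.63780081 -0.35355855  0.01      ]
jb [ 0.64185238 -0.14481927  0.01      ]
[[-9.32033192e-01  3.62372906e-01  8.31605432e-05]
 [ 3.62372913e-01  9.32033186e-01  1.06485297e-04]
 [-3.89209998e-05  1.29382959e-04 -9.99999991e-01]]
```

>>> play_rows:
  motion:
    - [[0,0,72,-0.533,-0.571,-0.1,0.45],[0,0,72,-0.533,-0.571,-0.1,0.45],[0,0,72,-0.533,-0.571,-0.1,0.45],[0,0,72,-0.533,-0.571,-0.1,0.45],[0,0,72,-0.533,-0.571,-0.1,0.45],[0,0,72,-0.533,-0.571,-0.1,0.45],[0,0,72,-0.533,-0.571,-0.1,0.45],[0,0,72,-0.533,-0.571,-0.1,0.45]]

```text
clock: 1.75
position: [0.3559, 0.1658, 0.2298]
orientation: [2.227, 2.215, 0.002]
contact_force: [0.9, 0.3, -0.1]
gripper_width: 0.0425
grasp_force: 0.0
```

```bash
cat >> h.py <<'E'
def to(x,y,z,yaw=-3.0):
    "tool-frame shift to world TCP target, plus turn about tool z so tool y is at yaw"
    s=manip.read_state(); M=R.from_rotvec(s['orientation']).as_matrix()
    a=np.degrees(np.arctan2(M[1,1],M[0,1]))
    print('TCP',np.round(s['position'],4),'t',round(s['clock'],2),'w',round(s['gripper_width'],4),'F',np.round(s['contact_force'],1),'shift',np.round(M.T@(np.array([x,y,z])-s['position']),4),'turn',round(-(yaw-a),1))
E
python3 -c "
from h import *
to(.50,-.19,.28)"
```

```text
TCP [0.3559 0.1658 0.2298] t 1.75 w 0.0425 F [ 0.9  0.3 -0.1] shift [-0.3549  0.1461 -0.0502] turn 2.7
```

>>> play_rows:
  motion:
    - [[0,0,2.7,-0.355,0.146,-0.05,0.45],[0,0,2.7,-0.355,0.146,-0.05,0.45],[0,0,2.7,-0.355,0.146,-0.05,0.45],[0,0,2.7,-0.355,0.146,-0.05,0.45],[0,0,2.7,-0.355,0.146,-0.05,0.45],[0,0,2.7,-0.355,0.146,-0.05,0.45],[0,0,2.7,-0.355,0.146,-0.05,0.45],[0,0,2.7,-0.355,0.146,-0.05,0.45]]

```text
clock: 2.55
position: [0.5024, -0.1907, 0.2793]
orientation: [2.275, 2.166, -0.0]
contact_force: [-0.3, 0.3, -0.1]
gripper_width: 0.042
grasp_force: 0.0
```

```bash
python3 - <<'E'
from h import *
to(.5,-.19,.28)
p=manip.get_image('wrist'); cv2.imwrite('pics/w1.png',p['image']); np.save('w1.npy',{k:p[k] for k in p if k!='image'})
print(p['fovy'],p['cx'],p['cy'],np.round(p['pose'],4).tolist())
for t in ('tab_left','tab_middle','tab_right','teach_key_top'):
    for d in manip.spot_in(p,t)[:2]: print(t,np.round(d['centre'],1),round(d['conf'],2),np.round(atz(p,d['centre'],.084 if 'key' in t else .104),4))
E
```

```text
TCP [ 0.5024 -0.1907  0.2793] t 2.55 w 0.042 F [-0.3  0.3 -0.1] shift [ 0.0006 -0.0025 -0.0007] turn 0.2
60.81869786364215 315.6315082469064 195.9621528111017 [[0.9988, 0.0489, 0.0098, 0.505], [-0.0499, 0.9707, 0.2351, -0.124], [0.002, -0.2353, 0.9719, 0.4844], [0.0, 0.0, 0.0, 1.0]]
tab_left [334.3 130.1] 0.88 [ 0.5254 -0.1427  0.104 ]
tab_middle [406.5 222.3] 0.68 [ 0.6059 -0.253   0.104 ]
tab_right [330.9 196.5] 0.98 [ 0.5187 -0.2175  0.104 ]
teach_key_top [332.4 236. ] 0.73 [ 0.5193 -0.2731  0.084 ]
```

View pics/w1.png

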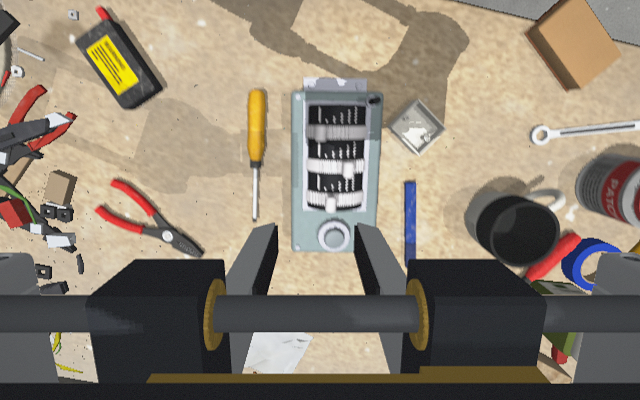

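The wrist view shows the box at (337,170), with tabs near (318,130), (348,170), (331,203) and the key at (334,236). I'll zoom in to pin these down.

```bash
python3 - <<'E'
import cv2
a=cv2.imread('pics/w1.png'); cv2.imwrite('pics/w1z.png',cv2.resize(a[85:260,285:395],None,fx=5,fy=3.4,interpolation=2) if 0 else cv2.resize(a[90:210,290:390],None,fx=5,fy=5,interpolation=2))
E
```

```text
(no output)
```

View pics/w1z.png

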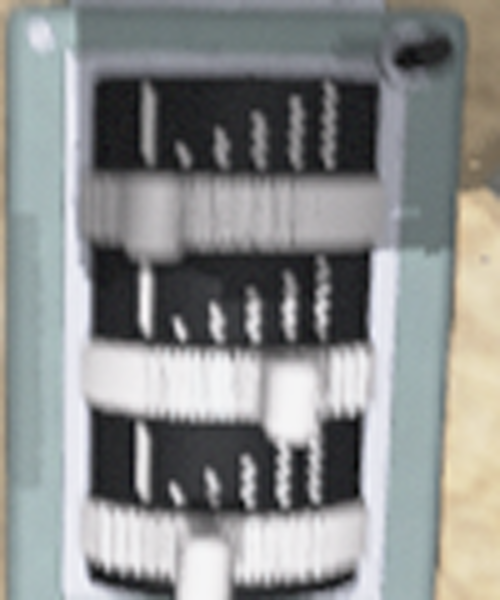

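```bash
python3 - <<'E'
from h import *
from scipy.optimize import least_squares
p=np.load('w1.npy',allow_pickle=True).item()
c=lambda u,v:(290+(u+.5)/5-.5,90+(v+.5)/5-.5)
obs=[c(155,222),c(292,402),c(205,565)]; 
# dots at left edge/bar: 0-bar centre and 5-row, arch r=40, + key
key=(332.5+1,235.5)
marks=[((148,125),56,0),((332,125),56,1.1),((146,300),16,0),((323,295),16,1.1),((143,463),-24,0),((316,463),-24,1.1)]
def W(q,P):
    x,y,a=q; return np.array([x,y,0])+np.array(P)@R.from_euler('z',a).as_matrix().T
def pt(r,y,a): return [r*np.sin(a-.55),y,.044+r*np.cos(a-.55)]
def f(v):
    q=v[:3]; e=[]
    for (m,y,a) in marks: e.append(proj(p,W(q,pt(.0405,y/1e3+.020,a)))[0][0]-c(*m)[0])
    e+=list(proj(p,W(q,[0,-.076,.084]))[0]-key)
    for o,y,a in zip(obs,(.056,.016,-.024),v[3:]): e+=list(proj(p,W(q,pt(.065,y,a)))[0]-o)
    return e
r=least_squares(f,[.5246,-.2,-.05,.22,.77,.44]); print(np.round(r.x,4),'resid',np.round(r.fun,1))
for n,y,a in (('L',.056,r.x[3]),('M',.016,r.x[4]),('R',-.024,r.x[5]),('L4',.056,.88),('M1',.016,.22),('R3',-.024,.66)): print(n,a/.22,np.round(W(r.x[:3],pt(.062,y,a)),4))
print('key',W(r.x[:3],[0,-.076,.084]))
E
```

```text
[ 0.5261 -0.2009 -0.0681  0.2436  0.731   0.4478] resid [ 0.1 -0.1 -0.2  0.1 -0.3  0.   0.3  3.2  0.1 -2.2 -0.  -1.2 -0.   0.8]
L 1.1074905987225072 [ 0.5112 -0.1438  0.1031]
M 3.3226731380064845 [ 0.5383 -0.1857  0.105 ]
R 2.0355423280874385 [ 0.5181 -0.2244  0.1057]
L4 4.0 [ 0.5499 -0.1464  0.1027]
M1 1.0 [ 0.5071 -0.1836  0.1027]
R3 3.0 [ 0.5312 -0.2253  0.1056]
key [ 0.52090556 -0.2767311   0.084     ]
```

```bash
python3 -c "
from h import *
to(.511,-.144,.095,-3.9)"
```

```text
TCP [ 0.5011 -0.1869  0.2788] t 2.8 w 0.0423 F [ 0.4 -0.1 -0.6] shift [0.0431 0.008  0.1839] turn 1.2
```

>>> play_rows:
  motion:
    - [[0,0,1,0.044,0.009,0.05,0.45],[0,0,1,0.044,0.009,0.1,0.45],[0,0,1,0.044,0.009,0.13,0.45],[0,0,1,0.044,0.009,0.13,0.45],[0,0,1,0.044,0.009,0.13,0.45]]

```text
clock: 3.3
position: [0.5125, -0.1429, 0.15]
orientation: [-2.29, -2.15, -0.0]
contact_force: [-0.1, -0.2, 0.4]
gripper_width: 0.0424
grasp_force: 0.0
```

```bash
python3 - <<'E'
from h import *
for i in range(3):
    p=manip.get_image('wrist'); to(.511,-.144,.095,-3.9)
cv2.imwrite('pics/w2.png',p['image'][:300])
E
```

```text
TCP [ 0.5139 -0.1439  0.1514] t 3.35 w 0.0423 F [0.6 0.2 0.3] shift [-0.0003 -0.0031  0.0564] turn 0.3
TCP [ 0.5146 -0.1444  0.1521] t 3.4 w 0.0423 F [0.9 0.4 0.2] shift [ 0.0003 -0.0039  0.0571] turn 0.2
TCP [ 0.5147 -0.1447  0.1522] t 3.45 w 0.0424 F [-0.   0.3 -0.5] shift [ 0.0005 -0.004   0.0571] turn 0.2
```

View pics/w2.png

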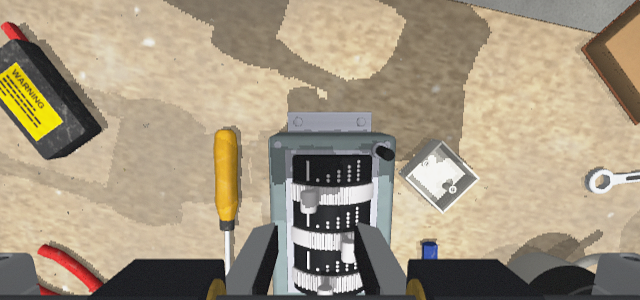

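The wrist view shows the fingers at columns 278 and 357, straddling the left tab at (309,200). Both are aligned well enough to go down and grip.

>>> play_rows:
  motion:
    - [[0,0,0,0,-0.004,0.02,0.45],[0,0,0,0,-0.004,0.04,0.45],[0,0,0,0,-0.004,0.057,0.45],[0,0,0,0,-0.004,0.057,0],[0,0,0,0,-0.004,0.057,0],[0,0,0,0,-0.004,0.057,0],[0,0,0,0,-0.004,0.057,0]]
  grip_force: 10

```text
clock: 4.15
position: [0.5097, -0.1442, 0.0936]
orientation: [2.29, 2.147, 0.002]
contact_force: [-0.1, -0.1, -0.8]
gripper_width: 0.0137
grasp_force: 0.0
```

```bash
python3 -c "
from h import *
to(.550,-.1464,.095,-3.9)"
```

```text
TCP [ 0.5097 -0.1442  0.0936] t 4.15 w 0.0137 F [-0.1 -0.1 -0.8] shift [ 0.0004  0.0403 -0.0013] turn 0.2
```

>>> play_rows:
  motion:
    - [[0,0,0,0,0,0,0],[0,0,0,0,0,0,0],[0,0,0,0,0.008,-0.002,0],[0,0,0,0,0.018,-0.003,0],[0,0,0,0,0.028,-0.002,0],[0,0,0,0,0.036,-0.001,0],[0,0,0,0,0.04,0,0],[0,0,0,0,0.04,0,0]]

```text
clock: 4.95
position: [0.5491, -0.1462, 0.0916]
orientation: [-2.291, -2.149, 0.0]
contact_force: [-0.6, -0.5, 0.1]
gripper_width: 0.0005
grasp_force: 0.0
```

```bash
python3 -c "
from h import *
to(.550,-.1464,.095,-3.9)"
```

```text
TCP [ 0.5491 -0.1462  0.0916] t 4.95 w 0.0005 F [-0.6 -0.5  0.1] shift [-0.0001  0.0009 -0.0034] turn 0.2
```

```bash
python3 - <<'E'
from h import *
p=manip.get_image('wrist');a=p['image'];
for _ in range(1): s=manip.get_image('scene')
b=manip.get_image('top')['image']
z=cv2.resize(a[120:280,220:420],(600,480),interpolation=2)
z2=cv2.resize(s['image'][170:240,270:370],(200,140),interpolation=2); z3=cv2.resize(b[170:240,260:360],(200,140),interpolation=2)
cv2.imwrite('pics/w3.png',np.hstack([z,np.vstack([z2,z3,np.zeros((200,200,3),np.uint8)])]))
to(0,0,0)
E
```

```text
TCP [ 0.5482 -0.1461  0.0919] t 5.1 w 0.0008 F [0.6 0.3 1. ] shift [ 0.1105 -0.5564  0.0924] turn -0.7
```

View pics/w3.png

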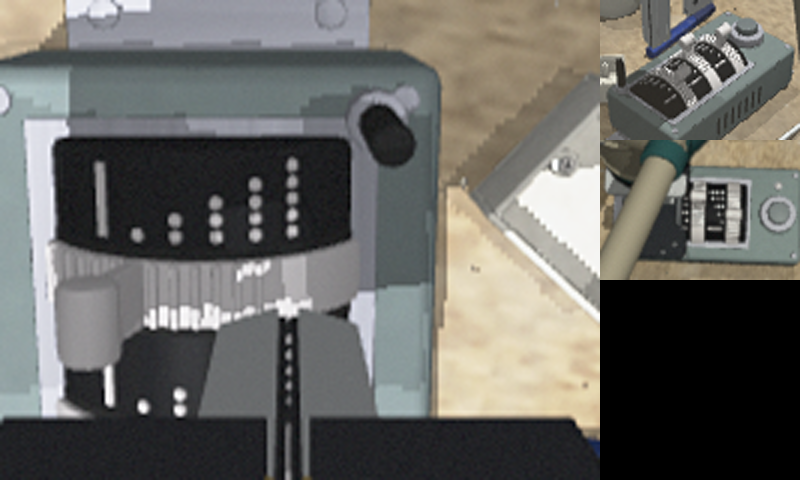

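The bar sits at col ~88, around click 0, and the fingers closed empty at click 4, so the grip missed. I'll check the tip and bar geometry by projection.

```bash
python3 - <<'E'
from h import *
p=manip.get_image('wrist')
c=lambda P:np.round((proj(p,P)[0]-[220,120])*3,0)
s=np.array(manip.read_state()['position']); print(s)
for dy in(-.008,0,.008): print('tip',dy,c(s+[0,dy,0]))
q=(.5261,-.2009,-.0681)
def W(P): return np.array([q[0],q[1],0])+np.array(P)@R.from_euler('z',q[2]).as_matrix().T
for a in (0,.22):
  for dy in(-.0085,.0085): print('bar',a,dy,c(W([.062*np.sin(a-.55),.056+dy,.044+.062*np.cos(a-.55)])))
for a in (0,.22,1.1): print('mark',a,c(W([.0405*np.sin(a-.55),.076,.044+.0405*np.cos(a-.55)])))
E
```

```text
[ 0.54819091 -0.14614078  0.09206646]
tip -0.008 [291. 343.]
tip 0 [288. 307.]
tip 0.008 [286. 271.]
bar 0 -0.0085 [ 44. 354.]
bar 0 0.0085 [ 40. 275.]
bar 0.22 -0.0085 [ 98. 364.]
bar 0.22 0.0085 [ 95. 283.]
mark 0 [108. 201.]
mark 0.22 [142. 205.]
mark 1.1 [302. 201.]
```

```bash
python3 - <<'E'
from h import *
p=manip.get_image('scene'); a=p['image']
s=np.array(manip.read_state()['position'])
z=cv2.resize(a[130:250,250:400],None,fx=5,fy=5,interpolation=2)
q=(.5261,-.2009,-.0681)
def W(P): return np.array([q[0],q[1],0])+np.array(P)@R.from_euler('z',q[2]).as_matrix().T
def m(P,col):
    u=(proj(p,P)[0]-[250,130])*5; cv2.circle(z,tuple(int(i) for i in u),4,col,1)
m(s,(0,0,255)); m(s+[0,0,.05],(0,0,255))
m(W([.062*np.sin(.22-.55),.056,.044+.062*np.cos(.22-.55)]),(0,255,0)); m(W([0,-.076,.084]),(255,0,255))
for x in(-.056,.056):
  for y in (-.104,.104): m(W([x,y,.062]),(255,0,0))
cv2.imwrite('pics/s3.png',z)
E
```

```text
(no output)
```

View pics/s3.png

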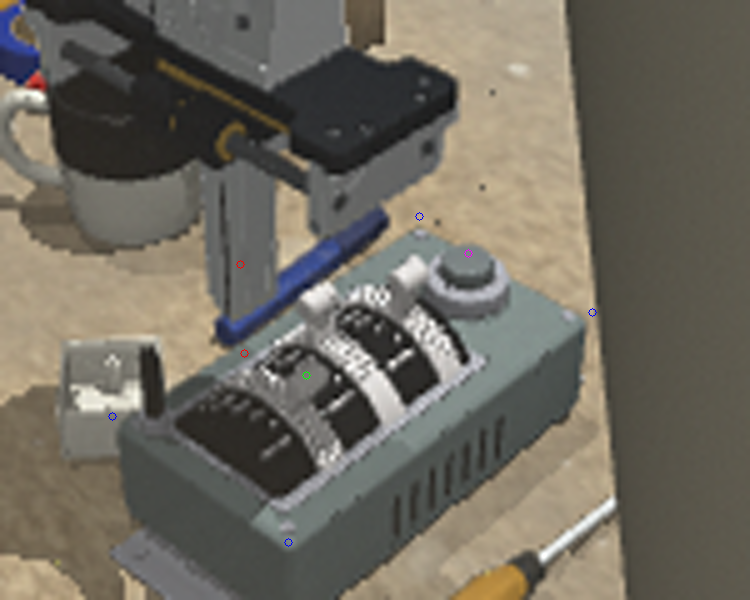

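```bash
python3 - <<'E'
from h import *
s=np.array(manip.read_state()['position']); print(s)
a=manip.get_image('scene'); b=manip.get_image('wrist')
for z in np.arange(.085,.126,.008):
    r=lambda p,dx,dy:np.round(proj(p,[s[0]+dx,s[1]+dy,z])[0],1)
    print(round(z,3),'scene front,left,right',(r(a,-.0125,.008)-[250,130])*5,(r(a,.0125,.008)-[250,130])*5,(r(a,-.0125,-.008)-[250,130])*5,'wrist',(r(b,0,.008)-[220,120])*3)
E
```

```text
[ 0.54821869 -0.14619377  0.09216565]
0.085 scene front,left,right [254. 387.] [212.5 363. ] [278.  368.5] wrist [285.6 261.3]
0.093 scene front,left,right [253.5 373.5] [211.5 349.5] [277.5 355. ] wrist [285.6 271.5]
0.101 scene front,left,right [253.  359.5] [211.  335.5] [277.5 341. ] wrist [285.6 282.3]
0.109 scene front,left,right [252.5 345.5] [210.  321.5] [277. 327.] wrist [285.6 294.3]
0.117 scene front,left,right [252.  331.5] [209.  307.5] [276.5 313. ] wrist [285.6 307.2]
0.125 scene front,left,right [251.5 317. ] [208.5 293.5] [276.5 299. ] wrist [285.6 321.3]
```

The scene view shows the visible fingertips at (240,320), about 28 mm above the reported TCP, and the wrist view agrees. The fingers therefore passed above the bar. I'll go back and regrip lower.

>>> play_rows:
  motion:
    - [[0,0,0,0,-0.02,-0.01,0.45],[0,0,0,0,-0.039,-0.01,0.45],[0,0,0,0,-0.039,-0.01,0.45],[0,0,0,0,-0.039,-0.01,0.45],[0,0,0,0,-0.039,0.0,0.45],[0,0,0,0,-0.039,0.008,0.45],[0,0,0,0,-0.039,0.014,0.45],[0,0,0,0,-0.039,0.014,0.45]]

```text
clock: 6.1
position: [0.5089, -0.1433, 0.0765]
orientation: [-2.29, -2.147, 0.002]
contact_force: [-0.5, 0.1, -0.2]
gripper_width: 0.0424
grasp_force: 0.0
```

>>> play_rows:
  motion:
    - [[0,0,0,0,0,0.005,0.45],[0,0,0,0,0,0.01,0.45],[0,0,0,0,0,0.01,0],[0,0,0,0,0,0.01,0],[0,0,0,0,0,0.01,0],[0,0,0,0,0,0.01,0],[0,0,0,0,0,0.01,0],[0,0,0,0,0,0.01,0]]

```text
clock: 6.9
position: [0.5092, -0.1438, 0.0684]
orientation: [-2.292, -2.148, 0.001]
contact_force: [-1.3, -0.1, 3.2]
gripper_width: 0.0124
grasp_force: 10.0
```

Gripped, with 12.4 mm opening and 10 N. I'll turn the left wheel three clicks along the arc.

>>> play_rows:
  motion:
    - [[0,0,0,0,0.006,-0.001,0],[0,0,0,0,0.013,-0.003,0],[0,0,0,0,0.02,-0.003,0],[0,0,0,0,0.027,-0.003,0],[0,0,0,0,0.034,-0.002,0],[0,0,0,0,0.04,0,0],[0,0,0,0,0.04,0,0]]

```text
clock: 7.6
position: [0.5511, -0.1465, 0.0679]
orientation: [2.291, 2.148, 0.001]
contact_force: [-0.7, -0.3, 1.2]
gripper_width: 0.0128
grasp_force: 10.0
```

```bash
python3 -c "
from h import *
to(.550,-.1464,.067,-3.9); print(manip.read_state()['grasp_force'])"
```

```text
TCP [ 0.5511 -0.1465  0.0679] t 7.6 w 0.0128 F [-0.7 -0.3  1.2] shift [ 0.     -0.0011  0.0009] turn 0.2
10.000217109918594
```

>>> play_rows:
  motion:
    - [[0,0,0,0,0,0,0.45],[0,0,0,0,0,0,0.45],[0,0,0,0,0,0,0.45],[0,0,0,0,0,-0.02,0.45],[0,0,0,0,0,-0.04,0.45],[0,0,0,-0.04,-0.009,-0.04,0.45],[0,0,0,-0.04,-0.009,-0.04,0.45]]

```text
clock: 8.3
position: [0.538, -0.1892, 0.109]
orientation: [2.292, 2.143, -0.001]
contact_force: [0.3, 1.1, 0.4]
gripper_width: 0.0418
grasp_force: 0.0
```

```bash
python3 - <<'E'
from h import *
p=manip.get_image('wrist'); to(.538,-.186,.069,-3.9)
print([ (t,[(np.round(d['centre']),round(d['conf'],2)) for d in manip.spot_in(p,t)[:2]]) for t in ('tab_left','tab_middle')])
cv2.imwrite('pics/w4.png',cv2.resize(p['image'][110:300,220:420],(800,600) if 0 else (600,570),interpolation=2))
E
```

```text
TCP [ 0.5379 -0.1872  0.1085] t 8.35 w 0.0427 F [0.1 0.4 0.1] shift [ 0.0012 -0.      0.0395] turn 0.0
[('tab_left', [(array([300., 146.]), 0.78), (array([304., 204.]), 0.39)]), ('tab_middle', [(array([306., 204.]), 0.73)])]
```

View pics/w4.png

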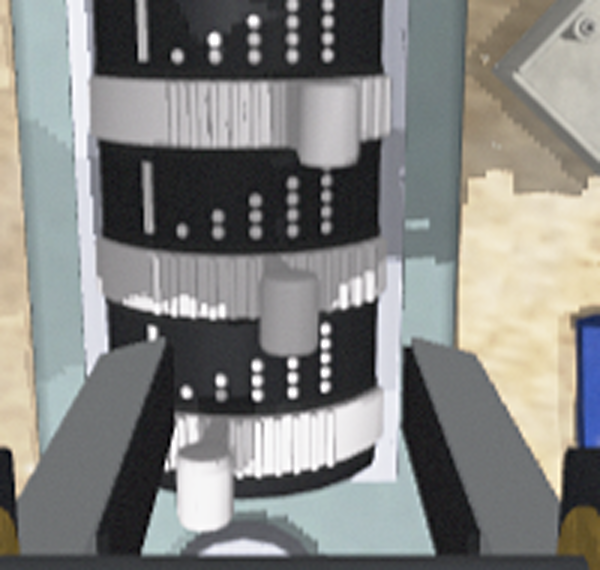

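The left tab at (330,125) reads click 4. The middle tab at (290,315) lies between 3 and 4, and the fingers are centred on it. Down and grip.

>>> play_rows:
  motion:
    - [[0,0,0,0.001,0,0.02,0.45],[0,0,0,0.001,0,0.034,0.45],[0,0,0,0.001,0,0.0395,0.45],[0,0,0,0.001,0,0.0395,0],[0,0,0,0.001,0,0.0395,0],[0,0,0,0.001,0,0.0395,0],[0,0,0,0.001,0,0.0395,0],[0,0,0,0.001,0,0.0395,0]]

```text
clock: 9.25
position: [0.5386, -0.1848, 0.0693]
orientation: [2.291, 2.148, 0.001]
contact_force: [-0.6, 0.3, 0.8]
gripper_width: 0.0126
grasp_force: 10.0
```

```bash
python3 -c "
from h import *
to(.5071,-.1836,.067,-3.9)"
```

```text
TCP [ 0.5386 -0.1848  0.0693] t 9.25 w 0.0126 F [-0.6  0.3  0.8] shift [-0.0008 -0.0315  0.0023] turn 0.2
```

>>> play_rows:
  motion:
    - [[0,0,0,0,-0.007,-0.001,0],[0,0,0,0,-0.014,-0.001,0],[0,0,0,0,-0.021,0,0],[0,0,0,0,-0.027,0.001,0],[0,0,0,0,-0.0315,0.002,0],[0,0,0,0,-0.0315,0.002,0],[0,0,0,0,-0.0315,0.002,0]]

```text
clock: 9.95
position: [0.5059, -0.1827, 0.0667]
orientation: [-2.291, -2.148, 0.001]
contact_force: [-0.1, -1.4, 3.4]
gripper_width: 0.0122
grasp_force: 10.0
```

```bash
python3 -c "
from h import *
to(.5181,-.2244,.11,-3.9)"
```

```text
TCP [ 0.5059 -0.1827  0.0667] t 9.95 w 0.0122 F [-0.1 -1.4  3.4] shift [-0.0409  0.0149 -0.0434] turn 0.2
```

>>> play_rows:
  motion:
    - [[0,0,0,0,0,0,0.45],[0,0,0,0,0,0,0.45],[0,0,0,0,0,0,0.45],[0,0,0,0,0,-0.022,0.45],[0,0,0,0,0,-0.043,0.45],[0,0,0,-0.041,0.014,-0.043,0.45],[0,0,0,-0.041,0.014,-0.043,0.45],[0,0,0,-0.041,0.014,-0.043,0.45]]

```text
clock: 10.75
position: [0.5176, -0.2247, 0.109]
orientation: [-2.292, -2.146, 0.0]
contact_force: [-1.7, -0.2, -0.8]
gripper_width: 0.0424
grasp_force: 0.0
```

```bash
python3 -c "
from h import *
to(.5181,-.2244,.069,-3.9)"
```

```text
TCP [ 0.5176 -0.2247  0.109 ] t 10.75 w 0.0424 F [-1.7 -0.2 -0.8] shift [0.0003 0.0006 0.04  ] turn 0.1
```

>>> play_rows:
  motion:
    - [[0,0,0,0,0,0.02,0.45],[0,0,0,0,0,0.034,0.45],[0,0,0,0,0,0.04,0.45],[0,0,0,0,0,0.04,0],[0,0,0,0,0,0.04,0],[0,0,0,0,0,0.04,0],[0,0,0,0,0,0.04,0],[0,0,0,0,0,0.04,0]]

```text
clock: 11.55
position: [0.5175, -0.2245, 0.0703]
orientation: [-2.292, -2.149, 0.001]
contact_force: [-2.1, 0.9, 3.8]
gripper_width: 0.0127
grasp_force: 10.0
```

```bash
python3 -c "
from h import *
to(.5312,-.2253,.069,-3.9)"
```

```text
TCP [ 0.5175 -0.2245  0.0703] t 11.55 w 0.0127 F [-2.1  0.9  3.8] shift [0.0001 0.0137 0.0013] turn 0.2
```

Next I'll turn the right wheel one click, release it and rise.

>>> play_rows:
  motion:
    - [[0,0,0,0,0.007,0,0],[0,0,0,0,0.0135,0,0],[0,0,0,0,0.0135,0,0],[0,0,0,0,0.0135,0,0.45],[0,0,0,0,0.0135,0,0.45],[0,0,0,0,0.0135,0,0.45],[0,0,0,0,0.0135,-0.025,0.45],[0,0,0,0,0.0135,-0.05,0.45]]

```text
clock: 12.35
position: [0.5309, -0.2249, 0.1192]
orientation: [-2.291, -2.147, 0.0]
contact_force: [0.0, 0.4, 0.0]
gripper_width: 0.0418
grasp_force: 0.0
```

```bash
python3 -c "
from h import *
to(.5209,-.2767,.13,-3.9)"
```

```text
TCP [ 0.5309 -0.2249  0.1192] t 12.35 w 0.0418 F [0.  0.4 0. ] shift [-0.0523 -0.0067 -0.0108] turn 0.2
```

>>> play_rows:
  motion:
    - [[0,0,0,-0.026,-0.0065,-0.011,0],[0,0,0,-0.052,-0.0065,-0.011,0],[0,0,0,-0.052,-0.0065,-0.011,0],[0,0,0,-0.052,-0.0065,-0.011,0],[0,0,0,-0.052,-0.0065,-0.011,0],[0,0,0,-0.052,-0.0065,-0.011,0]]

```text
clock: 12.95
position: [0.5215, -0.2757, 0.1303]
orientation: [-2.29, -2.149, -0.0]
contact_force: [0.3, -0.6, 0.3]
gripper_width: 0.0009
grasp_force: 0.0
```

```bash
python3 - <<'E'
from h import *
p=manip.get_image('wrist'); to(.5209,-.2767,.06,-3.9)
cv2.imwrite('pics/w5.png',cv2.resize(p['image'][80:270,220:420],(600,570),interpolation=2))
E
```

```text
TCP [ 0.5216 -0.2758  0.1303] t 13.0 w 0.0003 F [-0.3  0.3  0.6] shift [-0.001  -0.0006  0.0703] turn 0.3
```

View pics/w5.png

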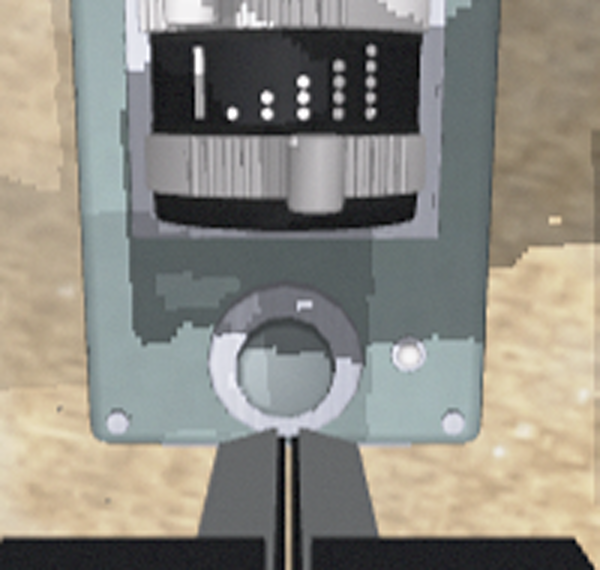

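The right wheel reads 3: its tab at (316,175) is over the 3-dot row. The middle tab at (190,10) reads 1, and the closed fingers are over the key at (287,368). I'll descend onto the key.

>>> play_rows:
  motion:
    - [[0,0,0,-0.001,0,0.03,0],[0,0,0,-0.001,0,0.055,0],[0,0,0,-0.001,0,0.068,0],[0,0,0,-0.001,0,0.07,0],[0,0,0,-0.001,0,0.072,0],[0,0,0,-0.001,0,0.074,0],[0,0,0,-0.001,0,0.074,0]]

```text
clock: 13.7
position: [0.5221, -0.2781, 0.0574]
orientation: [2.291, 2.148, 0.001]
contact_force: [0.3, 0.2, -0.6]
gripper_width: 0.0004
grasp_force: 0.0
```

>>> play_rows:
  motion:
    - [[0,0,0,0,0,0.002,0],[0,0,0,0,0,0.002,0]]

```text
clock: 13.9
position: [0.5222, -0.2782, 0.0554]
orientation: [2.291, 2.147, 0.001]
contact_force: [0.5, -0.2, 1.8]
gripper_width: 0.0007
grasp_force: 1.2
```

>>> play_rows:
  motion:
    - [[0,0,0,0,0,0.002,0],[0,0,0,0,0,0.002,0]]

```text
clock: 14.1
position: [0.5222, -0.2782, 0.0531]
orientation: [2.291, 2.147, 0.001]
contact_force: [0.8, -1.0, 3.7]
gripper_width: 0.0006
grasp_force: 1.8
```

>>> play_rows:
  motion:
    - [[0,0,0,0,0,0.002,0],[0,0,0,0,0,0.002,0]]

```text
clock: 14.3
position: [0.5222, -0.2782, 0.0512]
orientation: [2.291, 2.147, 0.001]
contact_force: [0.9, 0.7, 5.8]
gripper_width: 0.0003
grasp_force: 2.4
```

>>> play_rows:
  motion:
    - [[0,0,0,0,0,0.002,0],[0,0,0,0,0,0.002,0]]

```text
clock: 14.5
position: [0.5223, -0.2783, 0.051]
orientation: [2.29, 2.147, 0.001]
contact_force: [-2.6, 1.6, 14.5]
gripper_width: 0.0004
grasp_force: 7.4
```

The key is bottomed: 14.5 N and no further travel. Retracting.

>>> play_rows:
  motion:
    - [[0,0,0,0,0,-0.01,0],[0,0,0,0,0,-0.05,0],[0,0,0,0,0,-0.1,0],[0,0,0,0,0,-0.15,0],[0,0,0,0,0,-0.17,0],[0,0,0,0,0,-0.17,0]]

```text
clock: 15.1
position: [0.5229, -0.2788, 0.2218]
orientation: [2.288, 2.144, 0.002]
contact_force: [0.2, -1.0, 0.4]
gripper_width: 0.001
grasp_force: 0.0
```

```bash
python3 - <<'E'
from h import *
p=manip.get_image('wrist'); cv2.imwrite('pics/w6.png',cv2.resize(p['image'][60:220,230:430],(750,600),interpolation=2)); to(.52,-.27,.2)
E
```

```text
TCP [ 0.5216 -0.2779  0.2191] t 15.15 w 0.0006 F [-0.6 -0.3 -1.4] shift [ 0.0078 -0.0022  0.019 ] turn -0.7
```

View pics/w6.png

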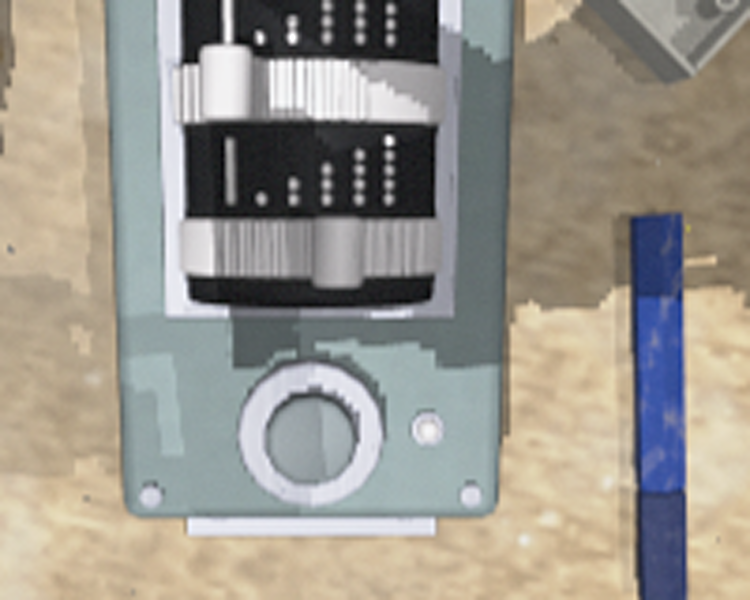

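The middle tab at (226,80) reads click 1, the right tab at (338,255) reads click 3, and the key at (312,435) is up. Handing in.

```bash
python3 -c "
from station import manip
print(manip.hand_in())"
```

```text
the job is handed in; nothing more can be done
None
```

I set the wheels to 4-1-3, then pressed the teach key until it stopped and let it spring back, and handed the job in at about 15 s; the hand-in returned no verdict.

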